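# Hold the topping station open by its side lever

## Robot

A 7-joint arm with a two-finger parallel gripper is mounted at the origin on a cart in front of the work surface, level with it; the furniture and walls round the work are solid. World frame = base frame: x ahead of the robot, y to its left, z up, the work surface at z = 0. Lengths are in m, angles in rad, forces in N, time in s.
With the tool pointing down it reaches from about 0.4 to 0.85 m from the base axis. Payload 10.4 kg.
Tool frame: the origin (TCP) lies between the finger pads; the fingertips stand 22 mm ahead of it and the grasp point (between the pads) lies 3 mm ahead of it; z points along the fingers, y is the line along which they close (so a half turn about z gives the same grasp; the last joint's range is limited). The gripper opens to 85 mm and grips with 20 to 120 N. Pads are 22 mm wide; open, the fingers measure 114 mm over their backs; the gripper's body (76 mm by 85 mm) begins 54 mm behind the grasp point. The pads swing forward as they close: fully open they stand 13 mm farther back than shut.
Start: joints at [-1.209, 0.332, -0.065, 1.46, 0.022, 1.35, -0.088], TCP at [0.235, 0.579, 0.253] pointing down, gripper open.
Joint ranges: [-2.6, 2.6], [-0.5, 2.12], [-1.47, 1.34], [0.16, 2.42], [-1.27, 4.41], [0.06, 2.06], [-2.6, 2.6]. Speed limits (rad/s): [2.22, 2.22, 2.79, 2.79, 3.14, 3.14, 3.14].

## Interface

Orientations are given as a unit quaternion [x, y, z, w].
In Python, from workcell import manip, camera, ticket, boxes_of, outline_of gives the robot as it stands.
- The arm moves only by the tool carry_out, never from a script. Its argument "deltas" is a list of rows, each a list of 5 numbers: the shift along the tool's x, y, z as a fraction of full scale, then the turn about the tool's z as a fraction of full scale, then the opening, from -1 (shut) to 1 (fully open), so that 0 is half open. In form: [[tx, ty, tz, spin, gripper], ...]. A call has 1 to 20 rows; each row is the pose to reach, as a shift and turn from the pose commanded when the call began, along the tool's axes at that moment; what a row does not reach only later rows make up. Full scale, the value 1, is 150 mm for a shift and 30 degrees for a turn. A row lasts 1/8 s, in which the tool goes at most 62.5 mm and 10.7 degrees, less where a joint would pass 70% of its speed; a pose out of reach is approached as far as the arm can. A call with a number of a shift or a turn outside -1 to 1 is refused whole. A call with a gripper value outside its range is refused whole. The fingers move at their own pace and stop on an object; "force" is the grip in N (left out, the last holds). Time passes only in rows, so rows that repeat a pose let the fingers close. It gives the time, the measured TCP pose, the force, the opening and the grip force at its end, in the units of the state.
- manip.get_obs(): the state, without advancing time (a new reading comes with each control period).
- camera(name): name is "side" or "top" or "wrist"; returns a dict with "img" (420x560x3 uint8, red, green, blue), "depth" (420x560 float32, m along the optical axis (not along the pixel's ray), 0 where there is no reading), "vertical_fov" (degrees; the focal length in pixels is half the picture's height over the tangent of half this angle, whatever the lens; pixels are square), "cx", "cy" (the principal point, pixels), "R" (3x3) and "t" (3): a world point X has camera coordinates R X + t. Camera axes: x right, y down, z forward; pixel columns grow to the right and rows downward; lengths in m; the calibration is good to about 2 mm. A picture is of the moment at which its call begins.
- ticket.hand_in(): hands the job in; it is judged then, once.
Trained networks look in a picture, given as the dict that the camera call returned (one of the last four; its "shot" number tells which), for a name from the list of things; names that differ only in an ending like _2 or _b are one class to them, and where a whole thing is asked for, a point or a joint stands for the part that bears it (a point fixed in the world has none). Each returns a list of dicts, best first, with "conf" (0 to 1); they miss things now and then, are a little off and sometimes report something else, mostly with a low value. They report only what shows in the picture. A call takes as long as a camera call.
- boxes_of(query, picture): "position" ([x, y, z] in m, in world coordinates, good to about 4 mm: the middle of the surface that is visible of it).
- outline_of(query, picture): "region" (420x560 bool, what is visible of it).
The state is a dict: "clock": time; "joint_pos": joint angles; "joint_velocities": joint speeds; "tau": joint torques, N m; "position": TCP position; "ee_rot": TCP orientation; "ft_force": force on the tool from outside, world axes, zero at the start; "torque": the same for the moment, N m; "grip_width": opening from 0.0 (shut) to 1.0 (fully open); "grasp_force": force on a finger pad.
Only numpy, scipy, OpenCV 4.12 (cv2) and the standard library are available. Lean on these libraries where they do the work, as an engineer would, in place of code of your own. Each camera call takes 0.05 s, during which the arm holds its last target. There are 200 camera calls.

## Task

The pans in the steel topping station are about to be refilled: slide the blue-lidded tub that stands under the station's side lever out of the way, keeping it upright on the worktop and leaving a few centimetres of bare worktop between it and where the lever's pad comes down. Then press the pad all the way down so that the heavy lid swings up, and finish while still holding the lever down. Nothing is to be picked up or knocked about, hands stay off the lid, and the lid must not drop or be flung.

Things in the scene. Friction and masses are not known exactly. Their poses are not given: they have to be found in the camera images.
- station: fixed steel topping station, two food pans under a flat steel lid; housing 244 mm deep (x), 204 mm wide (y), deck 86 mm high, closed lid 103 mm high; origin at the centre of its underside on the worktop; its -x is the front, -y its right side (seen from the robot) with the lever, z up. Its place and yaw differ each time
- lever: sprung bent steel lever on the station's right side; origin at the centre of the top face of the black rubber pad ending its long arm, 56 mm long (x), 42 mm wide, 12 mm thick, steel lips 4 mm high at its front and rear edges. At rest the pad is raised, its top about 263 mm above the worktop, tilted 0.57 rad front edge up; it is level half-way and tilted as much front edge down at the end
- lid: the station's flat steel lid (about 0.85 kg), hinged along the station's rear edge; origin on its centre line near its front edge, 240 mm ahead of the hinge axis, 98 mm above the worktop when shut and about 310 mm when the lever is fully down (lid 1.08 rad open). A roller on the lever's short end lifts it by a lug at its right side near the hinge; only the lever holds it up
- pad_down (a point): fixed point where the lever's origin (pad centre) is when fully down on its stop, 42 mm above the worktop, at station x = -191 mm, y = -130 mm. The pad gets there on an arc of 220 mm radius about the lever's pivot (station x = +25 mm, y = -130 mm, z = 85.5 mm), from 0.94 rad above level to 0.2 rad below. It takes about 3 to 8 N; let go, the lever springs up and the lid drops
- tub_mid (a point): centre, 30 mm above its foot, of the loose clear tub of salad with a blue lid (104 x 149 mm at the lid, about 92 x 136 mm at the foot, 62 mm high, 0.2 kg; lid fixed) standing on the worktop where the lever would come down; x across its short side, y along its long side, z up. Bare worktop lies to its right, but a fixed slicer's base begins 0.63 m ahead of the robot
- spice_jar: loose glass spice jar with a yellow cap, 42 mm across, 96 mm high, in front of the station; origin at the centre of its foot. Leave it alone
- canister: loose black square canister with a wooden lid, 70 x 70 x 100 mm, at the right of the worktop; origin at the centre of its foot. Leave it alone
- order_book: loose order pad, 148 x 109 x 13 mm, at the front right; origin under its centre. Leave it alone
- timer: loose white kitchen timer, 66 x 66 x 20 mm, on the right part of the worktop; origin under its centre. Leave it alone
- tomato: loose tomato, 74 mm across, 69 mm high, at the right rear; origin under its centre. Leave it alone

How it is judged:
By the outcome, as a careful person would: the job done as asked, in the order asked, and still so for the second after the job is handed in, while the arm keeps its last pose, push and grip.
It also fails if it takes over 59 s, if anything falls off the work surface, if the arm or the gripper's body presses on something with over 40 N, if the wrist force passes 120 N, or if a joint passes its speed limit or range.

## Working session

There is one attempt and no reset: what is moved stays moved. The work goes in short steps, Python scripts to look and compute and a tool call to move; the robot and the scene stay as the last step left them, time stands still between calls to the robot, and variables do not carry over. Pictures are saved under pics/ and viewed, at most 10 in all, crops included, and the job is handed in when it is done.

Besides the shell and the picture viewer there is one more tool, called after "Request:" as name([rows], argument=value, ...), one row to a line, values as JSON. carry_out: Moves the arm, as the interface text tells. Its arguments: {"type":"object","properties":{"deltas":{"type":"array","items":{"type":"array","items":{"type":"number"}}},"force":{"type":"number"}},"required":["deltas"]}

```bash
mkdir -p pics; cat > h.py <<'E'
import numpy as np, cv2
from workcell import manip, camera, ticket, boxes_of, outline_of
def pts(c, mask=None):
    d=c["depth"]; f=d.shape[0]/2/np.tan(np.radians(c["vertical_fov"])/2)
    v,u=np.nonzero((d>0)&(mask if mask is not None else True)); z=d[v,u]
    P=np.c_[(u-c["cx"])/f*z,(v-c["cy"])/f*z,z]
    return (P-c["t"])@c["R"]
E
python3 - <<'E'
from h import *
o=manip.get_obs(); print({k:np.round(v,3) for k,v in o.items()})
ims=[]
for n in ("side","top"):
    c=camera(n); ims.append(c["img"])
    cv2.imwrite(f"pics/{n}0.png",c["img"][:,:,::-1])
    print(n,"cam at",np.round(-c["R"].T@c["t"],3))
    for q in "station lever lid tub_mid spice_jar canister order_book timer tomato".split():
        b=boxes_of(q,c); print(q,[(np.round(x["position"],3).tolist(),round(x["conf"],2)) for x in b[:2]])
        r=outline_of(q,c)
        if r:
            m=r[0]["region"]; P=pts(c,m); 
            if len(P)>10:
                print("   n",len(P),"lo",np.round(np.percentile(P,2,0),3),"hi",np.round(np.percentile(P,98,0),3), "pix",np.round(np.mean(np.nonzero(m),1)))
                zt=np.percentile(P[:,2],98); T=P[P[:,2]>zt-.008]; print("   toprect",np.round(np.mean(T,0),3), [np.round(a,3) for a in cv2.minAreaRect((T[:,:2]).astype(np.float32))])
E
```

```text
{'clock': np.float64(0.0), 'joint_pos': array([-1.209,  0.333, -0.065,  1.461,  0.022,  1.35 , -0.089]), 'joint_velocities': array([ 0.001, -0.001, -0.001, -0.   , -0.   , -0.001, -0.002]), 'tau': array([-0.0000e+00, -6.2542e+01,  4.9000e-02, -3.9161e+01,  1.6000e-02,
        1.0000e-02, -0.0000e+00]), 'position': array([0.234, 0.579, 0.253]), 'ee_rot': array([ 0.191,  0.982, -0.001, -0.   ]), 'ft_force': array([ 0.349, -0.157,  0.247]), 'torque': array([-0.058, -0.038,  0.028]), 'grasp_force': np.float64(0.0), 'grip_width': np.float64(1.001)}
side cam at [0.322 1.463 0.891]
station []
   n 9827 lo [0.419 0.335 0.015] hi [0.681 0.618 0.254] pix [304. 252.]
   toprect [0.507 0.329 0.263] [array([0.508, 0.326]), array([0.058, 0.043]), np.float64(15.23)]
lever [([0.538, 0.342, 0.214], 0.97)]
   n 750 lo [ 0.482 -0.058  0.004] hi [0.63  0.372 0.28 ] pix [225. 265.]
   toprect [0.49  0.319 0.277] [array([0.491, 0.317]), array([0.02 , 0.038]), np.float64(20.259)]
lid [([0.555, 0.499, 0.104], 0.74), ([0.364, 0.516, 0.061], 0.3)]
   n 6602 lo [0.423 0.363 0.09 ] hi [0.689 0.613 0.106] pix [2
[... 2572 characters left out ...]
-0.094]), array([0.043, 0.059]), np.float64(76.26)]
order_book [([0.42, -0.081, 0.012], 0.64)]
   n 1445 lo [ 0.352 -0.131  0.001] hi [ 0.496 -0.023  0.018] pix [254. 370.]
   toprect [ 0.425 -0.078  0.013] [array([ 0.423, -0.077]), array([0.148, 0.104]), np.float64(9.372)]
timer [([0.665, 0.027, 0.018], 0.56)]
   n 357 lo [0.635 0.002 0.009] hi [0.699 0.063 0.027] pix [181. 336.]
   toprect [0.669 0.032 0.023] [array([0.668, 0.033]), array([0.064, 0.063]), np.float64(77.742)]
tomato [([0.684, -0.102, 0.05], 0.61)]
   n 352 lo [ 0.656 -0.129  0.033] hi [ 0.717 -0.065  0.062] pix [173. 376.]
   toprect [ 0.688 -0.101  0.057] [array([ 0.687, -0.1  ]), array([0.049, 0.058]), np.float64(87.228)]
```

View pics/side0.png

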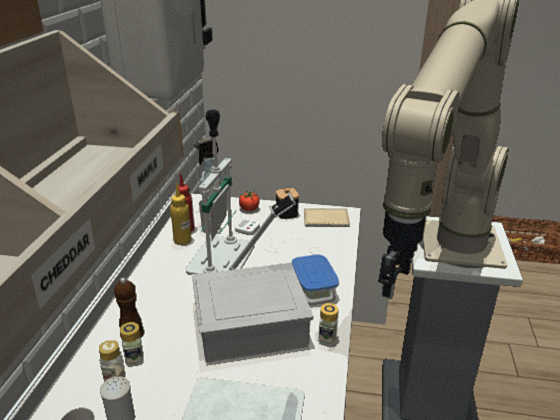

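View pics/top0.png

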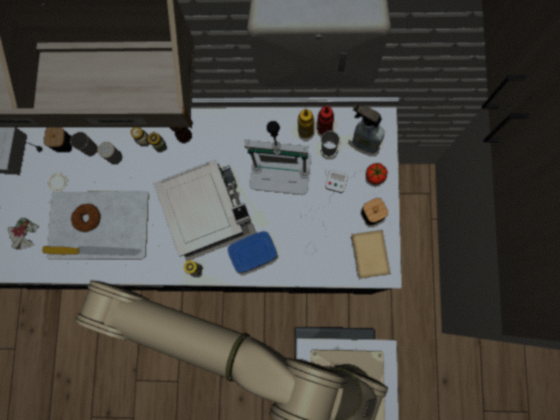

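Request:
carry_out([
  [-0.2,-0.1,0,0.25,0],
  [-0.4,-0.2,0,0.5,0],
  [-0.6,-0.3,0,0.75,0],
  [-0.75,-0.4,0,1,0],
  [-0.75,-0.4,0,1,0],
  [-0.75,-0.4,0,1,0],
])

```text
clock: 2.65
position: [0.3157, 0.4821, 0.2534]
ee_rot: [0.438, 0.899, 0.0, -0.0]
ft_force: [0.4, -0.4, -0.2]
grip_width: 0.502
grasp_force: 0.0
```

```bash
cat >> h.py <<'E'
from scipy.spatial.transform import Rotation as Ro
YAW=np.radians(21.8); S=np.array([.556,.4866])
def st2w(x,y): c,s=np.cos(YAW),np.sin(YAW); return S+[c*x-s*y,s*x+c*y]
def w2st(p): c,s=np.cos(YAW),np.sin(YAW); d=np.array(p)[:2]-S; return np.array([c*d[0]+s*d[1],-s*d[0]+c*d[1]])
def plan(target,toolyang=None):
    "fractions in tool axes from current pose to TCP target (world)"
    o=manip.get_obs(); R=Ro.from_quat(o["ee_rot"]).as_matrix()
    d=R.T@(np.array(target)-o["position"])/.15
    a=np.degrees(np.arctan2(R[1,1],R[0,1]))
    print("t",round(o["clock"],2),"pos",np.round(o["position"],4),"st",np.round(w2st(o["position"]),3),"yang",round(a,1),"tilt",np.round(R[:,2],3),"delta",np.round(d,3),"F",np.round(o["ft_force"],1))
    if toolyang is not None: print("spin",round(-((toolyang-a+180)%360-180)/30,3))
E
python3 - <<'E'
from h import *
plan([*st2w(-.2,.0),.25],21.8)
from scipy.optimize import minimize
A=[]
for n in ("side","top"):
    c=camera(n); P=pts(c); A.append(P)
    b=P[(abs(P[:,0]-.51)<.06)&(abs(P[:,1]-.326)<.06)&(P[:,2]>.235)&(P[:,2]<.3)]
    m=b.mean(0); u,s,v=np.linalg.svd(b-m,full_matrices=False)
    nrm=v[2]*np.sign(v[2,2]); print(n,len(b),"pad",np.round(m,4),"normal",np.round(nrm,3),"yaw",np.degrees(np.arctan2(nrm[1],nrm[0])),"tilt",np.arccos(nrm[2]), cv2.minAreaRect(((b-m)@v[:2].T).astype(np.float32)), "st",np.round(w2st(m),4))
    l=P[(np.linalg.norm(P[:,:2]-S,axis=1)<.17)&(abs(P[:,2]-.1)<.008)]
    l2=np.array([w2st(p) for p in l]); print(" lid st range",np.percentile(l2,[1,99],axis=0).round(3))
E
```

```text
t 2.65 pos [0.3157 0.4821 0.2534] st [-0.225  0.085] yang 38.1 tilt [-0.     0.001 -1.   ] delta [-0.591 -0.001  0.022] F [ 0.4 -0.4 -0.2]
spin 0.543
side 318 pad [0.507  0.3286 0.2621] normal [0.449 0.34  0.826] yaw 37.11741754138443 tilt 0.5980365621875079 ((0.004875786602497101, 0.00544271245598793), (0.04568823054432869, 0.07338590174913406), 87.62832641601562) st [-0.1042 -0.1285]
 lid st range [[-0.123 -0.114]
 [ 0.128  0.104]]
top 270 pad [0.506  0.3222 0.2652] normal [0.484 0.161 0.86 ] yaw 18.398510256377246 tilt 0.5358605528171357 ((-0.003170885145664215, -0.00027668848633766174), (0.06792644411325455, 0.04216555878520012), 1.3588371276855469) st [-0.1075 -0.1341]
 lid st range [[-0.126 -0.111]
 [ 0.126  0.103]]
```

Request:
carry_out([
  [-0.3,0,0,0.27,0],
  [-0.59,0,0,0.54,0],
  [-0.59,0,0,0.54,0],
  [-0.59,0,0.3,0.54,0],
  [-0.59,0,0.6,0.54,0],
  [-0.59,0,0.8,0.54,0],
  [-0.59,0,0.8,0.54,0],
])

```text
clock: 3.62
position: [0.3688, 0.4118, 0.1312]
ee_rot: [0.56, 0.829, -0.002, -0.0]
ft_force: [0.2, -0.1, 1.0]
grip_width: 0.499
grasp_force: 0.0
```

```bash
python3 - <<'E'
from h import *
plan([*st2w(-.2,.0),.05],21.8)
print("end", st2w(-.2,-.2))
c=camera("side"); cv2.imwrite("pics/s1.png",cv2.resize(c["img"][200:400,170:440,::-1],None,fx=2.5,fy=2.5))
E
```

```text
t 3.62 pos [0.3688 0.4118 0.1312] st [-0.202  0.   ] yang 21.9 tilt [-0.003 -0.003 -1.   ] delta [0.001 0.013 0.541] F [ 0.2 -0.1  1. ]
spin 0.005
end [0.4445764  0.22662927]
```

View pics/s1.png

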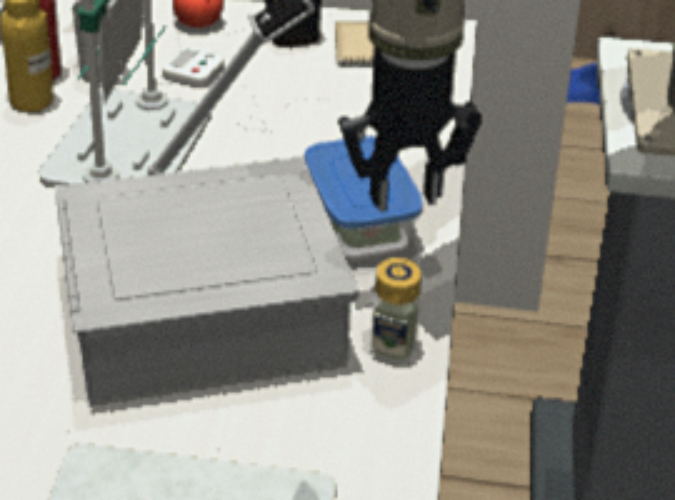

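Request:
carry_out([
  [0,0,0.2,0,0],
  [0,0,0.4,0,0],
  [0,0,0.54,0,0],
  [0,0,0.54,0,0],
  [-0.07,0,0.54,0,0],
  [-0.14,0,0.54,0,0],
  [-0.2,0,0.54,0,0],
  [-0.26,0,0.54,0,0],
  [-0.32,0,0.54,0,0],
  [-0.38,0,0.54,0,0],
  [-0.44,0,0.54,0,0],
  [-0.5,0,0.54,0,0],
  [-0.56,0,0.54,0,0],
  [-0.6,0,0.54,0,0],
  [-0.6,0,0.54,0,0],
])

```text
clock: 5.55
position: [0.4044, 0.3273, 0.0522]
ee_rot: [0.561, 0.828, -0.0, 0.0]
ft_force: [-0.1, 0.2, 0.1]
grip_width: 0.499
grasp_force: 0.0
```

```bash
cat >> h.py <<'E'
def tub(c):
    m=outline_of("tub_mid",c)
    P=pts(c,m[0]["region"]); T=P[(P[:,2]>.052)&(P[:,2]<.072)]
    r=cv2.minAreaRect(T[:,:2].astype(np.float32)); q=np.array([w2st(p) for p in cv2.boxPoints(r)])
    print("tub",len(T),T[:,2].mean().round(3),np.round(r[0],3),np.round(r[1],3),round(r[2],1),"st corners",q.round(3).tolist())
E
python3 - <<'E'
from h import *
plan([*st2w(-.2,-.19),.05],21.8)
for n in ("top","side"):
    c=camera(n); tub(c)
cv2.imwrite("pics/s2.png",cv2.resize(c["img"][180:380,170:440,::-1],None,fx=2.5,fy=2.5))
E
```

```text
t 5.55 pos [0.4044 0.3273 0.0522] st [-0.2   -0.092] yang 21.7 tilt [-0.    -0.001 -1.   ] delta [-0.656  0.001  0.015] F [-0.1  0.2  0.1]
spin -0.003
tub 936 0.06 [0.443 0.238] [0.103 0.118] 21.3 st corners [[-0.248, -0.129], [-0.249, -0.247], [-0.146, -0.248], [-0.145, -0.13]]
tub 406 0.06 [0.455 0.267] [0.089 0.163] 38.7 st corners [[-0.241, -0.101], [-0.194, -0.257], [-0.109, -0.231], [-0.156, -0.075]]
```

View pics/s2.png

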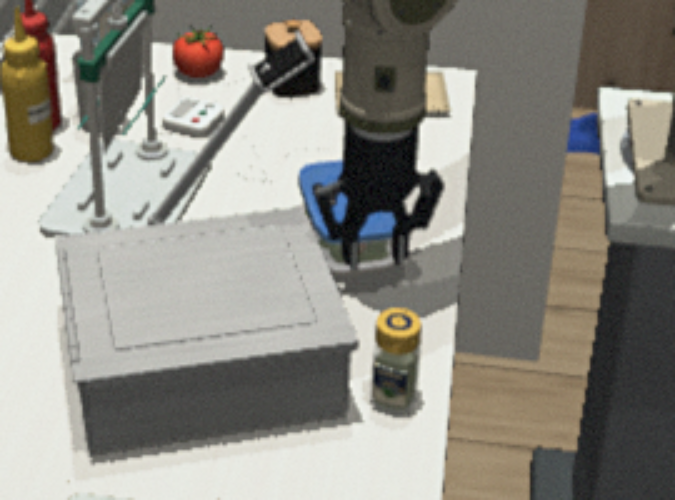

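Request:
carry_out([
  [-0.06,0,0,0,0],
  [-0.12,0,0,0,0],
  [-0.18,0,0,0,0],
  [-0.24,0,0,0,0],
  [-0.3,0,0,0,0],
  [-0.36,0,0,0,0],
  [-0.42,0,0,0,0],
  [-0.48,0,0,0,0],
  [-0.54,0,0,0,0],
  [-0.6,0,0,0,0],
  [-0.65,0,0,0,0],
  [-0.69,0,0,0,0],
  [-0.69,0,0,0,0],
])

```text
clock: 7.38
position: [0.4428, 0.2314, 0.0523]
ee_rot: [0.561, 0.828, -0.0, 0.0]
ft_force: [0.4, -0.1, 0.6]
grip_width: 0.5
grasp_force: 0.0
```

```bash
python3 - <<'E'
from h import *
plan([*st2w(-.2,-.17),.2],21.8)
c=camera("top"); tub(c)
E
```

```text
t 7.38 pos [0.4428 0.2314 0.0523] st [-0.2   -0.195] yang 21.7 tilt [ 0. -0. -1.] delta [ 0.166 -0.001 -0.985] F [ 0.4 -0.1  0.6]
spin -0.003
tub 816 0.059 [0.486 0.133] [0.104 0.096] 22.0 st corners [[-0.248, -0.255], [-0.248, -0.35], [-0.144, -0.35], [-0.144, -0.254]]
```

Request:
carry_out([
  [0.07,0,0,0,0],
  [0.07,-0.1,-0.1,0,-0.5],
  [0.07,-0.2,-0.3,0,-1],
  [0.07,-0.2,-0.6,0,-1],
  [0.07,-0.2,-0.9,0,-1],
  [0.07,-0.2,-1,0,-1],
  [0.07,-0.2,-1,0,-1],
], force=40)

```text
clock: 8.35
position: [0.4108, 0.2314, 0.2027]
ee_rot: [0.561, 0.828, 0.001, 0.0]
ft_force: [0.8, -0.1, -1.2]
grip_width: 0.001
grasp_force: 0.0
```

Request:
carry_out([
  [0,0,-0.3,0,-1],
  [0,0,-0.6,0,-1],
  [0,0,-0.85,0,-1],
  [0.15,0.2,-0.85,0,-1],
  [0.35,0.5,-0.85,0,-1],
  [0.36,0.8,-0.85,0,-1],
  [0.36,0.8,-0.85,0,-1],
])

```text
clock: 9.22
position: [0.5032, 0.3261, 0.3253]
ee_rot: [0.561, 0.828, -0.003, -0.0]
ft_force: [-0.6, -0.1, 0.1]
grip_width: 0.002
grasp_force: 0.0
```

```bash
python3 - <<'E'
from h import *
plan([*st2w(-.105,-.131),.285],21.8)
c=camera("top"); tub(c)
c=camera("side"); cv2.imwrite("pics/s3.png",cv2.resize(c["img"][100:300,150:420,::-1],None,fx=2.5,fy=2.5))
E
```

```text
t 9.22 pos [0.5032 0.3261 0.3253] st [-0.109 -0.129] yang 21.8 tilt [-0.004 -0.005 -1.   ] delta [-0.01   0.025  0.269] F [-0.6 -0.1  0.1]
spin -0.002
tub 1122 0.06 [0.48  0.151] [0.104 0.135] 24.6 st corners [[-0.25, -0.218], [-0.244, -0.353], [-0.14, -0.348], [-0.146, -0.213]]
```

View pics/s3.png

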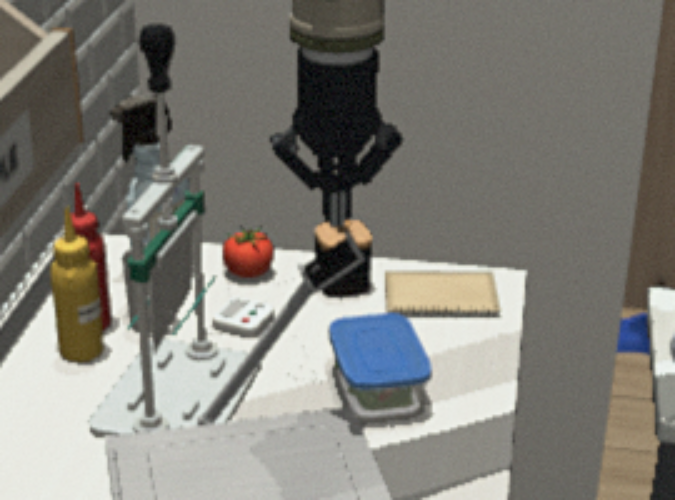

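Request:
carry_out([
  [-0.01,0.02,0.1,0,-1],
  [-0.01,0.02,0.16,0,-1],
  [-0.01,0.02,0.2,0,-1],
  [-0.01,0.02,0.22,0,-1],
  [-0.01,0.02,0.24,0,-1],
  [-0.01,0.02,0.24,0,-1],
])

```text
clock: 10.12
position: [0.5055, 0.325, 0.2938]
ee_rot: [0.561, 0.828, 0.0, -0.0]
ft_force: [-1.2, -0.6, 1.0]
grip_width: -0.005
grasp_force: 0.0
```

```bash
python3 - <<'E'
from h import *
plan([*st2w(-.105,-.131),.285],21.8)
c=camera("top"); P=pts(c)
c=camera("side"); cv2.imwrite("pics/s4.png",cv2.resize(c["img"][170:270,220:355,::-1],None,fx=4,fy=4))
# arc table, tool axes deltas relative to pad centre at rest: forward along tool y(x'), down z
for a in np.linspace(.94,-.2,13): print(round(a,3), "x'",round(.025-.22*np.cos(a),4),"z",round(.0855+.22*np.sin(a),4), "d/150", round((.025-.22*np.cos(a)+.105)/.15,3), round((.263-.0855-.22*np.sin(a))/.15,3))
E
```

```text
t 10.12 pos [0.5055 0.325  0.2938] st [-0.107 -0.131] yang 21.8 tilt [-0.  0. -1.] delta [0.002 0.013 0.058] F [-1.2 -0.6  1. ]
spin -0.001
0.94 x' -0.1048 z 0.2632 d/150 0.002 -0.001
0.845 x' -0.121 z 0.2501 d/150 -0.107 0.086
0.75 x' -0.136 z 0.2355 d/150 -0.206 0.184
0.655 x' -0.1495 z 0.2195 d/150 -0.296 0.29
0.56 x' -0.1614 z 0.2024 d/150 -0.376 0.404
0.465 x' -0.1716 z 0.1842 d/150 -0.444 0.526
0.37 x' -0.1801 z 0.1651 d/150 -0.501 0.653
0.275 x' -0.1867 z 0.1452 d/150 -0.545 0.785
0.18 x' -0.1914 z 0.1249 d/150 -0.576 0.921
0.085 x' -0.1942 z 0.1042 d/150 -0.595 1.059
-0.01 x' -0.195 z 0.0833 d/150 -0.6 1.198
-0.105 x' -0.1938 z 0.0624 d/150 -0.592 1.337
-0.2 x' -0.1906 z 0.0418 d/150 -0.571 1.475
```

View pics/s4.png

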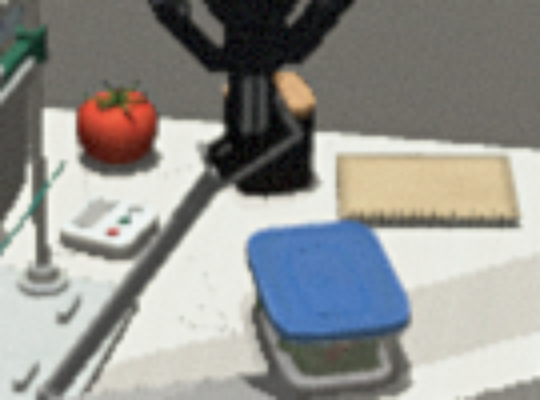

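Request:
carry_out([
  [0,0,0.03,0,-1],
  [-0.0,-0.05,0.07,0,-1],
  [0,-0.1,0.12,0,-1],
  [0,-0.15,0.165,0,-1],
  [0,-0.2,0.215,0,-1],
  [0,-0.245,0.27,0,-1],
  [0,-0.29,0.325,0,-1],
  [0,-0.33,0.385,0,-1],
  [0,-0.37,0.45,0,-1],
  [0,-0.37,0.45,0,-1],
])

```text
clock: 11.48
position: [0.4531, 0.3039, 0.2254]
ee_rot: [0.561, 0.828, -0.001, -0.0]
ft_force: [-1.6, -2.6, 5.6]
grip_width: 0.0
grasp_force: 2.4
```

```bash
cat >> h.py <<'E'
def look(name=None):
    for n in ("side","top"):
        c=camera(n); r=outline_of("lid",c)
        if r:
            P=pts(c,r[0]["region"]); q=np.array([w2st(p) for p in P]); k=(q[:,0]>-.14)&(q[:,0]<.13)&(abs(q[:,1])<.1)&(P[:,2]>.08)
            if k.sum()>50:
                a=np.polyfit(q[k,0],P[k,2],1); print(n,"lid angle",round(-np.arctan(a[0]),3),"zmax",P[k,2].max().round(3))
        if n=="side" and name: cv2.imwrite(name,cv2.resize(c["img"][150:350,150:420,::-1],None,fx=2.5,fy=2.5))
E
python3 - <<'E'
from h import *
plan([*st2w(-.1614,-.131),.2244],21.8); look("pics/s5.png")
E
```

```text
t 11.47 pos [0.4531 0.3039 0.2254] st [-0.163 -0.131] yang 21.8 tilt [-0.002 -0.001 -1.   ] delta [0.003 0.013 0.007] F [-1.6 -2.6  5.6]
spin -0.001
side lid angle 0.361 zmax 0.192
top lid angle 0.353 zmax 0.195
```

View pics/s5.png

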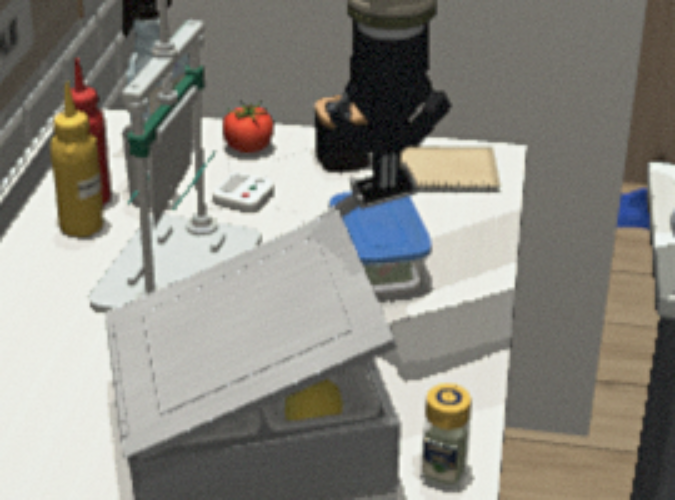

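Request:
carry_out([
  [0,-0.03,0.065,0,-1],
  [0,-0.06,0.13,0,-1],
  [0,-0.09,0.19,0,-1],
  [0,-0.115,0.255,0,-1],
  [0,-0.14,0.32,0,-1],
  [0,-0.16,0.385,0,-1],
  [0,-0.175,0.455,0,-1],
  [0,-0.19,0.52,0,-1],
  [0,-0.2,0.59,0,-1],
  [0,-0.21,0.655,0,-1],
  [0,-0.213,0.725,0,-1],
  [0,-0.215,0.79,0,-1],
  [0,-0.215,0.79,0,-1],
])

```text
clock: 13.3
position: [0.4236, 0.2923, 0.107]
ee_rot: [0.561, 0.828, -0.001, -0.0]
ft_force: [-5.7, -2.3, 3.6]
grip_width: -0.004
grasp_force: 2.7
```

```bash
python3 - <<'E'
from h import *
plan([*st2w(-.1906,-.131),.064],21.8); look("pics/s6.png")
E
```

```text
t 13.3 pos [0.4236 0.2923 0.107 ] st [-0.195 -0.131] yang 21.8 tilt [-0.001 -0.001 -1.   ] delta [0.002 0.03  0.286] F [-5.7 -2.3  3.6]
spin -0.001
side lid angle 0.897 zmax 0.299
top lid angle 0.882 zmax 0.305
```

View pics/s6.png

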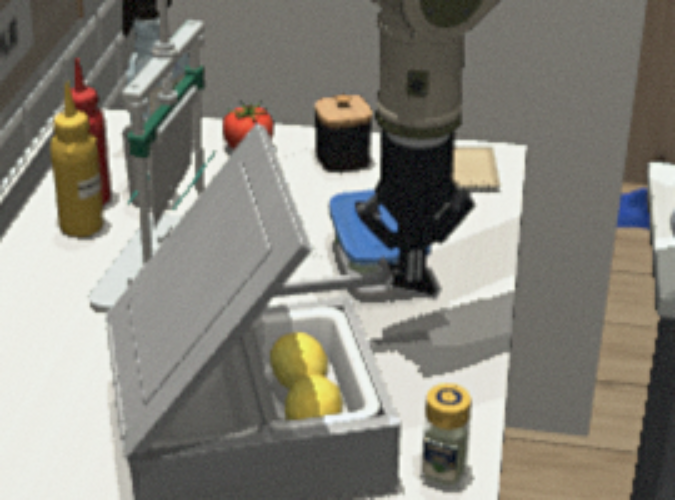

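Request:
carry_out([
  [0,0,0.06,0,-1],
  [0,0.005,0.12,0,-1],
  [0,0.01,0.17,0,-1],
  [0,0.02,0.21,0,-1],
  [0,0.025,0.24,0,-1],
  [0,0.03,0.26,0,-1],
  [0,0.03,0.26,0,-1],
  [0,0.03,0.26,0,-1],
])

```text
clock: 14.5
position: [0.4279, 0.294, 0.0685]
ee_rot: [0.561, 0.828, -0.0, -0.0]
ft_force: [-6.4, -2.6, 2.2]
grip_width: 0.001
grasp_force: 2.5
```

```bash
python3 - <<'E'
from h import *
plan([*st2w(-.1906,-.131),.064],21.8); look()
c=camera("top"); tub(c)
c=camera("side"); cv2.imwrite("pics/s7.png",cv2.resize(c["img"][200:300,260:395,::-1],None,fx=4,fy=4))
E
```

```text
t 14.5 pos [0.4279 0.294  0.0685] st [-0.19  -0.131] yang 21.8 tilt [-0.001 -0.    -1.   ] delta [ 0.002 -0.001  0.03 ] F [-6.4 -2.6  2.2]
spin -0.002
side lid angle 1.068 zmax 0.324
top lid angle 1.051 zmax 0.329
tub 347 0.064 [0.545 0.475] [0.22  0.206] 22.1 st corners [[-0.125, 0.096], [-0.124, -0.11], [0.096, -0.109], [0.094, 0.097]]
```

View pics/s7.png

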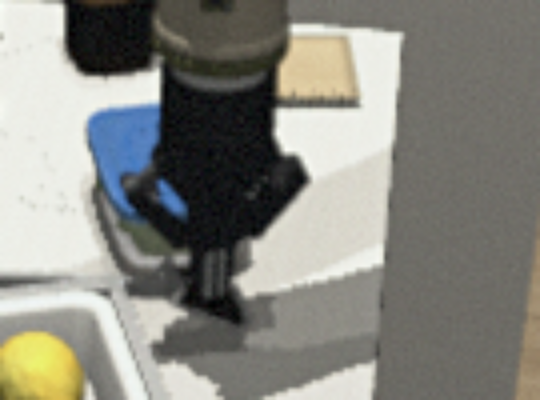

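Request:
carry_out([
  [0,0,0.015,0,-1],
  [0,0,0.03,0,-1],
  [0,0,0.03,0,-1],
  [0,0,0.03,0,-1],
])

```text
clock: 15.35
position: [0.4285, 0.2943, 0.0652]
ee_rot: [0.561, 0.828, 0.0, -0.0]
ft_force: [-7.7, -4.3, 13.5]
grip_width: 0.004
grasp_force: 7.9
```

```bash
python3 - <<'E'
from h import *
plan([*st2w(-.1906,-.131),.064],21.8); look()
E
```

```text
t 15.35 pos [0.4285 0.2943 0.0652] st [-0.19  -0.131] yang 21.7 tilt [ 0.     0.001 -1.   ] delta [ 0.001 -0.005  0.008] F [-7.7 -4.3 13.5]
spin -0.002
side lid angle 1.08 zmax 0.325
top lid angle 1.063 zmax 0.329
```

Request:
carry_out([
  [0,0,0.01,0,-1],
  [0,0,0.01,0,-1],
  [0,0,0.01,0,-1],
  [0,0,0.01,0,-1],
  [0,0,0.01,0,-1],
  [0,0,0.01,0,-1],
  [0,0,0.01,0,-1],
  [0,0,0.01,0,-1],
])

```text
clock: 16.55
position: [0.4287, 0.2944, 0.0641]
ee_rot: [0.561, 0.828, 0.001, 0.0]
ft_force: [-8.5, -5.0, 18.2]
grip_width: 0.002
grasp_force: 10.2
```

```bash
python3 - <<'E'
from h import *
plan([*st2w(-.1906,-.131),.064],21.8); look("pics/s8.png")
for n in ("side","top"):
  c=camera(n)
  for q in ("tub_mid","spice_jar"): print(n,q,[(np.round(b["position"],3).tolist(),round(b["conf"],2)) for b in boxes_of(q,c)[:2]])
plan([*st2w(-.1906,-.131),.064],21.8)
E
```

```text
t 16.55 pos [0.4287 0.2944 0.0641] st [-0.19  -0.131] yang 21.7 tilt [ 0.001  0.001 -1.   ] delta [ 0.001 -0.007  0.001] F [-8.5 -5.  18.2]
spin -0.002
side lid angle 1.083 zmax 0.325
top lid angle 1.067 zmax 0.331
side tub_mid [([0.503, 0.171, 0.055], 0.69), ([0.568, 0.526, 0.087], 0.22)]
side spice_jar [([0.364, 0.514, 0.061], 0.6)]
top tub_mid [([0.473, 0.154, 0.054], 0.65)]
top spice_jar [([0.364, 0.493, 0.097], 0.78)]
t 17.05 pos [0.4287 0.2943 0.0641] st [-0.19  -0.131] yang 21.7 tilt [ 0.001  0.001 -1.   ] delta [ 0.002 -0.007  0.001] F [-9.5 -4.7 17. ]
spin -0.002
```

View pics/s8.png

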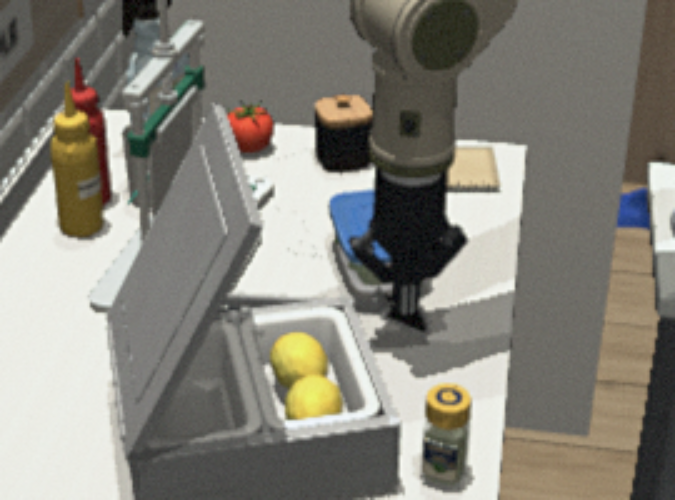

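The lid is fully open at about 1.08 rad and the pad sits on its stop with about 18 N. The tub is clear of the pad and the jar hasn't moved.

```bash
python3 -c "
from workcell import ticket
print(ticket.hand_in())"
```

```text
the job is handed in; nothing more can be done
None
```

The job is handed in: the tub was slid upright about 5 cm clear of where the pad lands, and the lever is held down on its stop with the lid fully open (about 1.08 rad).

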